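# Fill the socket tray and hold it up level

## Robot

A 7-joint arm with a two-finger parallel gripper is mounted at the origin on the work surface. World frame = base frame: x ahead of the robot, y to its left, z up, the work surface at z = 0. Lengths are in m, angles in degrees, forces in N, time in s.
With the tool pointing down it reaches from about 0.425 to 0.875 m from the base axis. Payload 4.7 kg.
Tool frame: the origin (TCP) lies between the finger pads, 19 mm behind the fingertips; this is the grasp point; z points along the fingers, y is the line along which they close (so a half turn about z gives the same grasp; the last joint's range is limited). The gripper opens to 87 mm and grips with 3 to 60 N. Pads are 19 mm wide; open, the fingers measure 117 mm over their backs; the gripper's body (75 mm by 190 mm) begins 51 mm behind the grasp point.
Start: joints at [-63.077, 18.392, -4.016, 83.108, 1.295, 78.541, -3.26], TCP at [0.286, 0.584, 0.241] pointing down, gripper open.
Joint ranges: [-163.93, 163.93], [-17.29, 119.83], [-79.2, 71.16], [3.27, 140.29], [-89.18, 269.18], [5.43, 117.66], [-154.24, 154.24]. Speed limits (degrees/s): [147.25, 147.25, 180, 180, 180, 180, 180].

## Interface

Orientations are given as [roll, pitch, yaw] about the fixed x, y, z axes, in that order (R = Rz(yaw) Ry(pitch) Rx(roll)).
In Python, from cell import env, read_camera gives the robot as it stands. The module is installed in compiled form; this text tells all that it offers.
- The arm moves only by the tool jog_arm, called after "Call:" by a JSON object that holds its "fn" and its "kwargs". Schema: {"type":"object","properties":{"offsets":{"type":"array","items":{"type":"array","items":{"type":"array","items":{"type":"number"},"minItems":5,"maxItems":5},"minItems":1,"maxItems":8},"minItems":1,"maxItems":1},"squeeze":{"type":"number"},"only":{"type":"string"},"quiet":{"type":"boolean"},"lines":{"type":"string"}},"required":["offsets"],"additionalProperties":false}. offsets is a list that holds a single list of rows (three levels of brackets), with 1 to 8 rows, each of 5 numbers: dx, dy, dz in parts of the range, where 1.0 means 0.8 m, then a turn about the tool's z in normalised numbers (1 is 360 degrees), then the finger opening in m; each row is the pose to reach, as a shift and turn from the pose commanded when the call began, along the tool's axes at that moment; what a row does not reach only later rows make up. A row lasts 1/12 s, in which the tool goes at most 0.0417 m and 7.16 degrees, less where a joint would pass 70% of its speed; a pose out of reach is approached as far as the arm can. The fingers move at their own pace and stop on an object; squeeze is the grip in N (left out, the last holds). Time passes only in rows, so rows that do not move let the fingers close. The tool returns the time, the measured TCP pose, the force, the opening and the grip force at its end. only (a regular expression) keeps the lines of the reply that match it, lines (a string "A,B") keeps lines A to B, and quiet returns only ok. Shift and turn numbers lie between -1 and 1, and a call with a number outside is refused. Input that does not fit is refused with a message, and nothing moves.
- env.get_obs(): the state, without advancing time (a new reading comes with each control period).
- read_camera(name): name is "scene" or "top"; returns a dict with "color" (420x560x3 uint8, blue, green, red), "fx", "fy", "cx", "cy" (pixels), "world_from_camera" (4x4, takes a point from camera to world coordinates). Camera axes: x right, y down, z forward; pixel columns grow to the right and rows downward; lengths in m; the calibration is good to about 2 mm. A picture is of the moment at which its call begins. There is no depth.
- env.sign_off(): hands the job in; it is judged then, once.
The state is a dict: "time_s": time; "qpos": joint angles; "joint_velocities": joint speeds; "effort": joint torques, N m; "tool_pos": TCP position; "tool_rot": TCP orientation; "force": force on the tool from outside, world axes, zero at the start; "wrist_torque": the same for the moment, N m; "grip_width": finger opening in m; "grasp_force": force on a finger pad.
Only numpy, scipy, OpenCV 4.12 (cv2) and the standard library are available. Lean on these libraries where they do the work, as an engineer would, in place of code of your own. Each camera call takes 0.05 s, during which the arm holds its last target. There are 200 camera calls.

## Task

Stand the two loose sockets in the two empty bores of the socket tray, each in the bore made for its size and down to the bottom. Then take the full tray by the middle of its carrying bar, lift it straight up 10 to 20 cm clear of the bench, and finish while holding it there, level and still, without putting it down or letting go. Never tip the tray, and leave the other things on the bench where they are.

Things in the scene. Friction and masses are not known exactly. Their poses are not given: they have to be found in the camera images.
- tray: Socket tray: grey moulded plastic block 160 x 140 x 34 mm with six round bores in two rows of three along its length, and over its middle a carrying bar. Origin at the centre of its underside; x along its length and along the bar, y across, z up. Stands on the bench; 0.75 to 0.9 kg with all its sockets. Steel straps 24 mm wide rise at both ends (x = +-82 mm) to 100 mm.
- tray_bar (a point): Middle of the carrying bar's black grip, 94 mm above the tray's underside. The grip is 110 mm long (tray x), 14 mm wide (tray y) with flat sides, and reaches from 85 to 103 mm above the underside. The balance point of the full tray lies under it. Free space below it down to the socket tops at 69 mm.
- socket_30: Larger of the two loose deep sockets: plain steel, upright, 30 mm outside diameter, 63 mm tall, 0.125 kg, mouth up. Origin at the centre of its underside. Stands on the bench.
- socket_20: Smaller of the two loose deep sockets: plain steel, upright, 20 mm outside diameter, 63 mm tall, 0.065 kg, mouth up. Origin at the centre of its underside. Stands on the bench.
- bore_30 (a point): Centre of the floor of the larger empty bore, 33.5 mm wide (made for the 30 mm socket), 28 mm deep, floor 6 mm above the tray's underside, at x = -44, y = +47 mm in the tray. A seated socket's underside lies here and 35 mm of it stands out.
- bore_20 (a point): Centre of the floor of the smaller empty bore, 23.5 mm wide (made for the 20 mm socket), 28 mm deep, floor 6 mm above the tray's underside, at x = -44, y = -47 mm in the tray.
- socket_26: Steel deep socket 26 mm wide, 63 mm tall, already in its bore in the tray. Origin at the centre of its underside.
- bore_26 (a point): Centre of the floor of the bore that holds the 26 mm socket, at x = +0, y = +47 mm in the tray.
- socket_22: Steel deep socket 22 mm wide, 63 mm tall, already in its bore in the tray. Origin at the centre of its underside.
- bore_22 (a point): Centre of the floor of the bore that holds the 22 mm socket, at x = +44, y = +47 mm in the tray.
- socket_24: Steel deep socket 24 mm wide, 63 mm tall, already in its bore in the tray. Origin at the centre of its underside.
- bore_24 (a point): Centre of the floor of the bore that holds the 24 mm socket, at x = +0, y = -47 mm in the tray.
- socket_28: Steel deep socket 28 mm wide, 63 mm tall, already in its bore in the tray. Origin at the centre of its underside.
- bore_28 (a point): Centre of the floor of the bore that holds the 28 mm socket, at x = +44, y = -47 mm in the tray.
- ratchet: Bystander: ratchet handle lying on the bench, about 200 mm long, 24 mm high. Origin mid-length on its underside, handle to its -x.
- tape_roll: Bystander: roll of masking tape lying flat, 96 mm across, 25 mm high. Origin at the centre of its underside.
- stain_tin: Bystander: small round tin, 76 mm across, 77 mm high. Origin at the centre of its underside.
- tape_measure: Bystander: tape measure standing on edge, 66 x 36 x 62 mm. Origin at the centre of its underside.
- screwdriver: Bystander: screwdriver lying on the bench. Origin under its middle, x along it.
- spray_can: Bystander: upright spray can, 66 mm across, 190 mm high. Origin at the centre of its underside.

How it is judged:
By the outcome, as a careful person would: the job done as asked, in the order asked, and still so for the second after the job is handed in, while the arm keeps its last pose, push and grip.
It also fails if it takes over 72 s, if anything falls off the work surface, if the arm or the gripper's body presses on something with over 40 N, if the wrist force passes 120 N, or if a joint passes its speed limit or range.

## Working session

There is one attempt and no reset: what is moved stays moved. The work goes in short steps, Python scripts to look and compute and a tool call to move; the robot and the scene stay as the last step left them, time stands still between calls to the robot, and variables do not carry over. Pictures are saved under pics/ and viewed, at most 11 in all, crops included, and the job is handed in when it is done.

```bash
mkdir -p pics; python3 - <<'E'
from cell import env, read_camera
import cv2,numpy as np,pickle
d={}
for n in("top","scene"):
    c=read_camera(n);d[n]=c;cv2.imwrite(f"pics/{n}0.png",c["color"])
    print(n,c["fx"],c["fy"],c["cx"],c["cy"],np.round(c["world_from_camera"],4).tolist())
pickle.dump(d,open("cam0.pkl","wb"))
o=env.get_obs();print(o)
E
```

```text
top 521.2223294374922 521.2223294374922 275.9264016903972 206.62406264393985 [[-0.0528, -0.9769, 0.2069, 0.3043], [-0.9986, 0.0527, -0.0062, -0.0092], [-0.0048, -0.207, -0.9783, 1.3151], [0.0, 0.0, 0.0, 1.0]]
scene 449.2292651207742 449.2292651207742 272.81914076556893 209.7893580117427 [[0.0901, 0.683, -0.7248, 1.2475], [0.9959, -0.0551, 0.0718, -0.0618], [0.0091, -0.7283, -0.6852, 0.7479], [0.0, 0.0, 0.0, 1.0]]
{'time_s': 0.1, 'qpos': array([-63.07757317,  18.43641035,  -4.01639388,  83.1669747 ,
         1.29628323,  78.54186596,  -3.25814013]), 'joint_velocities': array([-0.06736538, -0.08706733, -0.12991738, -0.21891805, -0.00161079,
       -0.09327682,  0.02362879]), 'effort': array([-7.35204285e-04, -4.92570984e+01, -4.06173728e-01, -3.13397884e+01,
       -6.40886463e-02,  3.94671725e-02,  6.24841073e-05]), 'tool_pos': array([0.28594686, 0.58320991, 0.24026109]), 'tool_rot': array([-1.79900056e+02,  6.42646407e-03,  1.53890087e+02]), 'force': array([ 0.45771866, -0.7865561 , -0.37309306]), 'wrist_torque': array([-0.02346908, -0.04857922, -0.01138253]), 'grasp_force': 0.0, 'grip_width': 0.08703281450820048}
```

View pics/top0.png

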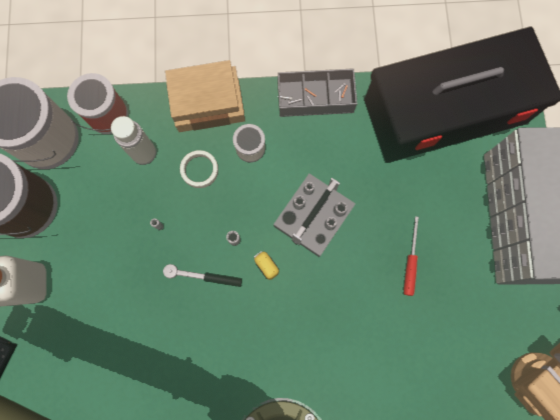

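View pics/scene0.png

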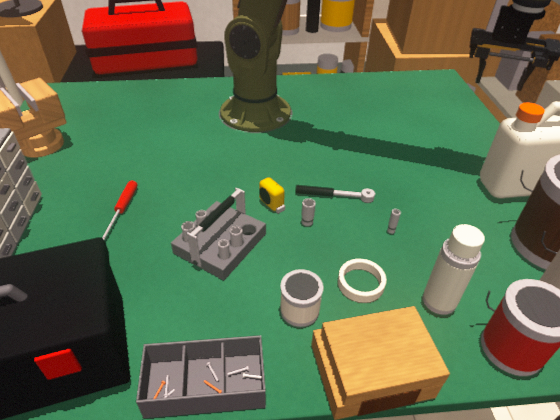

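The top view shows the tray near (315,215), with the empty bores at about (290,217) for the large and (320,239) for the small. The loose 30 mm socket is near (233,238) and the 20 mm one near (155,224). In the scene view the sockets are at (308,210) and (394,220). Next I'll enlarge the crop to get finer pixel positions.

```bash
cat > h.py <<'E'
import numpy as np
def ray(c,u,v):
    T=np.array(c["world_from_camera"]);d=T[:3,:3]@np.array([(u-c["cx"])/c["fx"],(v-c["cy"])/c["fy"],1.]);return T[:3,3],d/np.linalg.norm(d)
def plane(c,u,v,z):
    o,d=ray(c,u,v);return o+d*(z-o[2])/d[2]
def proj(c,p):
    T=np.array(c["world_from_camera"]);q=T[:3,:3].T@(np.array(p)-T[:3,3]);return c["fx"]*q[0]/q[2]+c["cx"],c["fy"]*q[1]/q[2]+c["cy"]
def tri(c1,p1,c2,p2):
    (a,d),(b,e)=ray(c1,*p1),ray(c2,*p2);s=np.linalg.lstsq(np.array([d,-e]).T,b-a,rcond=None)[0];return (a+s[0]*d+b+s[1]*e)/2,np.linalg.norm(a+s[0]*d-b-s[1]*e)
E
python3 - <<'E'
import pickle,cv2,numpy as np
d=pickle.load(open("cam0.pkl","rb"))
t=d["top"]["color"];s=d["scene"]["color"]
a=cv2.resize(t[170:260,270:360],None,fx=6,fy=6,interpolation=cv2.INTER_CUBIC)[:, :540]
def cr(im,x,y,w=30,f=8): return cv2.resize(im[y-w//2:y+w//2,x-w//2:x+w//2],None,fx=f,fy=f,interpolation=cv2.INTER_CUBIC)
b=np.vstack([cr(t,155,224),cr(t,233,238)])
h=540-b.shape[0]
b=np.vstack([b,np.zeros((h,240,3),np.uint8)])
cv2.imwrite("pics/crop_top.png",np.hstack([a,b]))
a=cv2.resize(s[185:275,170:270],None,fx=5.4,fy=5.4,interpolation=cv2.INTER_CUBIC)[:486]
b=np.vstack([cr(s,394,220),cr(s,308,210)]);b=np.vstack([b,np.zeros((6,240,3),np.uint8)])
cv2.imwrite("pics/crop_scene.png",np.hstack([a,b]))
E
```

```text
(no output)
```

View pics/crop_top.png

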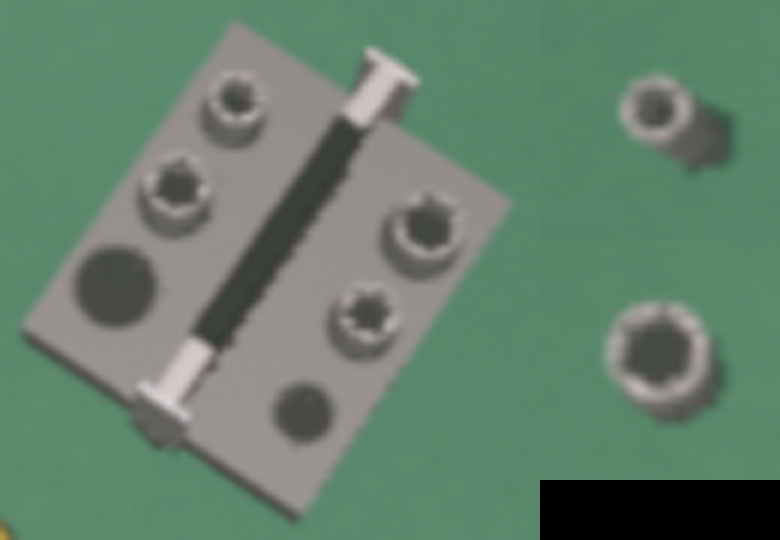

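View pics/crop_scene.png

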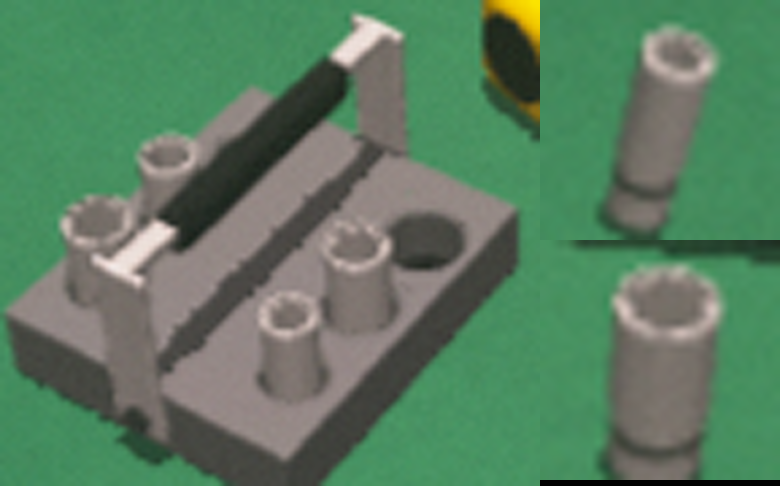

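The top crop shows the tray's corners at crop (22,330), (235,20), (513,203) and (300,520), and the empty bores at (116,287) and (303,412). The loose socket mouths are at (656,109) and (659,353). The scene crop shows their mouths at (678,56) and (667,303), and the large bore at (426,240). I'll fit the tray's planar pose from each view and compare the two.

```bash
cat > m.py <<'E'
import pickle,numpy as np
from h import *
d=pickle.load(open("cam0.pkl","rb"));T,S=d["top"],d["scene"]
f=lambda x,y,k,ox,oy:((x+.5)/k-.5+ox,(y+.5)/k-.5+oy)
M={"c":[(-80,70),(80,70),(80,-70),(-80,-70)],"s":[(44,47),(0,47),(44,-47),(0,-47)]}
def fit(A,B):
    A=np.array(A)/1000.;B=np.array(B);a=A-A.mean(0);b=B-B.mean(0)
    th=np.arctan2((a[:,0]*b[:,1]-a[:,1]*b[:,0]).sum(),(a*b).sum());R=np.array([[np.cos(th),-np.sin(th)],[np.sin(th),np.cos(th)]])
    t=B.mean(0)-R@A.mean(0);return th,R,t,(B-A@R.T-t)*1000
top=[(22,330),(235,20),(513,203),(300,520),(116,287),(303,412)];tops=[(237,98),(177,184),(429,226),(369,312)]
sc=[(518,210),(290,460),(8,315),(255,88),(426,240)];scs=[(290,312),(357,243),(97,216),(168,154)]
out=[]
for n,c,k,ox,oy,p,q,m in(("top",T,6,270,170,top,tops,M["c"]+[(-44,47),(-44,-47)]),("scene",S,5.4,170,185,sc,scs,M["c"]+[(-44,47)])):
    B=[plane(c,*f(*x,k,ox,oy),.034)[:2] for x in p]; C=[plane(c,*f(*x,k,ox,oy),.069)[:2] for x in q]
    for A_,B_ in((m,B),(M["s"],C),(m+M["s"],B+C)):
        th,R,t,r=fit(A_,B_);print(n,np.degrees(th).round(2),t.round(4),"b30",(R@[-.044,.047]+t).round(4),"b20",(R@[-.044,-.047]+t).round(4),"res",np.abs(r).max().round(1))
for nm,a,b in(("s20",f(116,109,8,140,209),f(138,56,8,379,205)),("s30",f(119,113,8,218,223),f(127,63,8,293,195))):
    print(nm,plane(T,*a,.063).round(4),plane(S,*b,.063).round(4),tri(T,a,S,b))
E
python3 m.py
```

```text
top -37.52 [ 0.5519 -0.1121] b30 [ 0.5456 -0.048 ] b20 [ 0.4883 -0.1226] res 1.1
top -37.76 [ 0.552  -0.1117] b30 [ 0.546  -0.0476] b20 [ 0.4885 -0.1219] res 0.4
top -37.53 [ 0.5519 -0.112 ] b30 [ 0.5457 -0.0479] b20 [ 0.4884 -0.1224] res 1.2
scene -37.41 [ 0.5565 -0.1102] b30 [ 0.5501 -0.0461] b20 [ 0.493  -0.1208] res 1.4
scene -37.44 [ 0.5549 -0.1112] b30 [ 0.5485 -0.0471] b20 [ 0.4914 -0.1218] res 0.9
scene -37.54 [ 0.5558 -0.1106] b30 [ 0.5495 -0.0465] b20 [ 0.4922 -0.1211] res 1.5
s20 [0.5464 0.2822 0.063 ] [0.5507 0.2821 0.063 ] (array([0.5471833 , 0.28343302, 0.05947788]), np.float64(0.0008581766647057352))
s30 [0.5004 0.0922 0.063 ] [0.5053 0.0927 0.063 ] (array([0.50105925, 0.09302492, 0.05911193]), np.float64(0.0010466070169122283))
```

```bash
cat > go.py <<'E'
import sys,numpy as np
from cell import env
from scipy.spatial.transform import Rotation as Ro
x,y,z,yaw=map(float,sys.argv[1:5]);o=env.get_obs();R=Ro.from_euler("xyz",o["tool_rot"],degrees=True)
print("t",o["time_s"],"tool shift",(R.inv().apply(np.array([x,y,z])-o["tool_pos"])).round(4),"turn",round((o["tool_rot"][2]-yaw+180)%360-180,2),"F",o["force"].round(1))
E
python3 go.py .5486 .2822 .14 142.5
```

```text
t 0.1 tool shift [-0.3683 -0.1545  0.1006] turn 11.39 F [ 0.5 -0.8 -0.4]
```

The rows are not in the units I measure in: shifts go in shares of 0.8 m and turns go in shares of 360 degrees. I convert before sending: -0.36 m / 0.8 = -0.45, -0.15 m / 0.8 = -0.1875, 11.4 degrees / 360 = 0.0317.

Call:
{"fn": "jog_arm", "kwargs": {"offsets": [[[-0.45, -0.1875, 0, 0.0317, 0.087], [-0.45, -0.1875, 0, 0.0317, 0.087], [-0.45, -0.1875, 0, 0.0317, 0.087], [-0.45, -0.1875, 0, 0.0317, 0.087], [-0.45, -0.1875, 0, 0.0317, 0.087], [-0.45, -0.1875, 0, 0.0317, 0.087], [-0.45, -0.1875, 0, 0.0317, 0.087], [-0.45, -0.1875, 0, 0.0317, 0.087]]], "squeeze": 25}}

```text
time_s: 0.77
tool_pos: [0.5068, 0.3312, 0.241]
tool_rot: [-180.0, -0.0, 142.5]
force: [1.1, 0.1, 0.2]
grip_width: 0.0869
grasp_force: 0.0
```

```bash
python3 go.py .5486 .2822 .1 142.5
```

```text
t 0.7667 tool shift [-0.063  -0.0134  0.141 ] turn -0.01 F [1.1 0.1 0.2]
```

In the tool's units: 0.14 m / 0.8 = 0.175, 0.1 m / 0.8 = 0.125.

Call:
{"fn": "jog_arm", "kwargs": {"offsets": [[[-0.0788, -0.0168, 0.0625, 0, 0.087], [-0.0788, -0.0168, 0.1, 0, 0.087], [-0.0788, -0.0168, 0.125, 0, 0.06], [-0.0788, -0.0168, 0.175, 0, 0.06], [-0.0788, -0.0168, 0.175, 0, 0.06], [-0.0788, -0.0168, 0.175, 0, 0.06]]]}}

```text
time_s: 1.27
tool_pos: [0.5458, 0.2834, 0.0991]
tool_rot: [-179.7, -0.1, 142.5]
force: [0.2, -0.0, 0.6]
grip_width: 0.068
grasp_force: 0.0
```

```bash
python3 go.py .5486 .2822 .054 142.5
python3 - <<'E'
from cell import read_camera
import cv2,pickle
c=read_camera("scene");im=c["color"];pickle.dump(c,open("c1.pkl","wb"))
cv2.imwrite("pics/a1.png",cv2.resize(im[130:270,310:490],None,fx=4,fy=4,interpolation=cv2.INTER_CUBIC))
E
```

```text
t 1.2667 tool shift [-0.003   0.001   0.0451] turn -0.01 F [ 0.2 -0.   0.6]
```

View pics/a1.png

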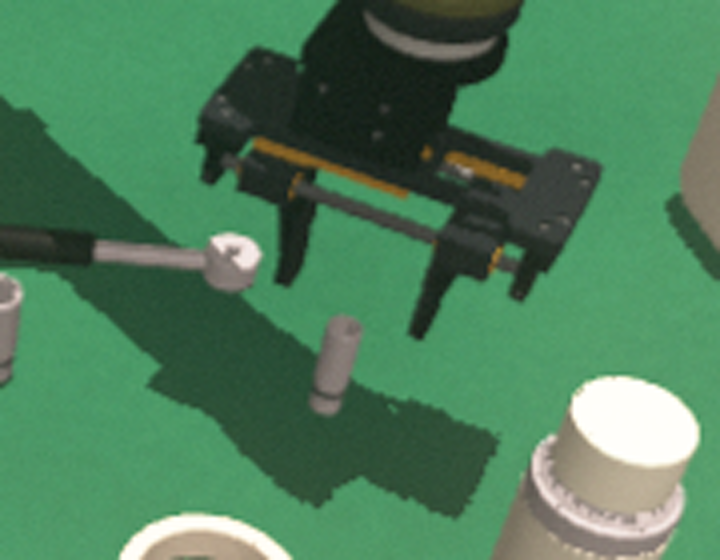

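The fingers straddle the small socket (mouth at crop (345,325)), and the ratchet head and can are clear of them. I'll descend and grip.

In the tool's units: 0.045 m / 0.8 = 0.0563, 0.02 m / 0.8 = 0.025.

Call:
{"fn": "jog_arm", "kwargs": {"offsets": [[[-0.0013, 0.0013, 0.025, 0, 0.05], [-0.0013, 0.0013, 0.0563, 0, 0.05], [-0.0013, 0.0013, 0.0563, 0, 0.05], [-0.0013, 0.0013, 0.0563, 0, 0.02], [-0.0013, 0.0013, 0.0563, 0, 0], [-0.0013, 0.0013, 0.0563, 0, 0], [-0.0013, 0.0013, 0.0563, 0, 0], [-0.0013, 0.0013, 0.0563, 0, 0]]], "squeeze": 30}}

```text
time_s: 1.98
tool_pos: [0.5499, 0.2847, 0.0577]
tool_rot: [179.9, 0.0, 142.5]
force: [0.3, -0.5, 0.1]
grip_width: 0.0244
grasp_force: 0.1
```

Call:
{"fn": "jog_arm", "kwargs": {"offsets": [[[0, 0, 0, 0, 0], [0, 0, 0, 0, 0], [0, 0, -0.0375, 0, 0], [0, 0, -0.075, 0, 0], [0, 0, -0.125, 0, 0], [0, 0, -0.125, 0, 0], [0, 0, -0.125, 0, 0]]]}}

```text
time_s: 2.57
tool_pos: [0.5509, 0.2851, 0.1593]
tool_rot: [179.7, 0.1, 142.5]
force: [0.2, 0.4, -1.4]
grip_width: 0.0189
grasp_force: 30.0
```

```bash
python3 - <<'E'
from cell import read_camera
import cv2,pickle,numpy as np
r=[]
for n in("scene","top"):
    c=read_camera(n);pickle.dump(c,open(f"c2{n}.pkl","wb"));im=c["color"]
    r.append(cv2.resize(im[100:200,340:440] if n=="scene" else im[180:280,110:210],(400,400),interpolation=cv2.INTER_CUBIC))
cv2.imwrite("pics/a2.png",np.hstack(r))
E
python3 go.py .49 -.122 .154 142.5
```

```text
t 2.6667 tool shift [-0.2007 -0.3578  0.0018] turn -0.01 F [-0.5  0.2 -1.5]
```

View pics/a2.png

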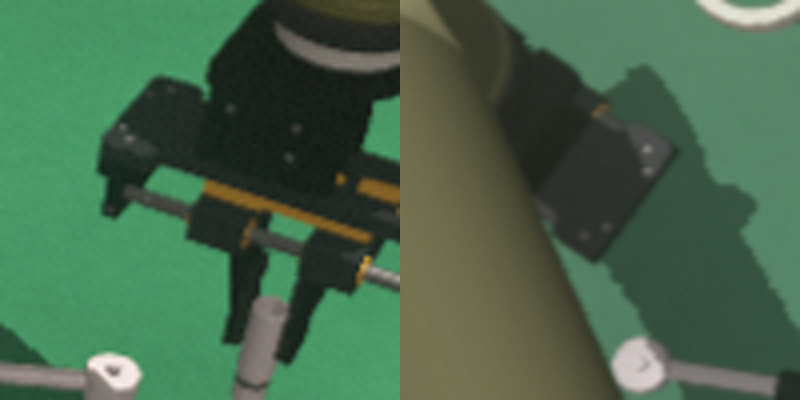

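The scene crop shows the small socket held upright between the fingers, its mouth at crop (267,305). In the top view the arm hides it. I'll compare the mouth's ray with the TCP to estimate the camera's bias.

```bash
python3 - <<'E'
import pickle,numpy as np
from h import *
from cell import env
c=pickle.load(open("c2scene.pkl","rb"));o=env.get_obs();z=o["tool_pos"][2]+.0053
p=plane(c,(267.5)/4-.5+340,305.5/4-.5+100,z);e=(p-o["tool_pos"])[:2];a=np.radians(142.5)
print(o["tool_pos"].round(4),p.round(4),e.round(4),"tool x,y:",(e@[np.cos(a),np.sin(a)]).round(4),(e@[np.sin(a),-np.cos(a)]).round(4))
E
```

```text
[0.5486 0.284  0.1555] [0.5462 0.2863 0.1608] [-0.0025  0.0023] tool x,y: 0.0033 0.0003
```

In the tool's units: -0.3 m / 0.8 = -0.375, -0.05 m / 0.8 = -0.0625.

Call:
{"fn": "jog_arm", "kwargs": {"offsets": [[[-0.025, -0.0375, -0.0375, 0, 0], [-0.0625, -0.0875, -0.0625, 0, 0], [-0.0875, -0.1375, -0.0625, 0, 0], [-0.1125, -0.1875, -0.0625, 0, 0], [-0.1375, -0.2375, -0.0625, 0, 0], [-0.1625, -0.2875, -0.0625, 0, 0], [-0.1875, -0.325, -0.0625, 0, 0], [-0.2125, -0.375, -0.0625, 0, 0]]]}}

```text
time_s: 3.33
tool_pos: [0.5039, -0.034, 0.2045]
tool_rot: [-179.9, -0.1, 142.5]
force: [1.0, -0.8, -0.8]
grip_width: 0.0191
grasp_force: 30.0
```

Call:
{"fn": "jog_arm", "kwargs": {"offsets": [[[-0.0188, -0.0375, 0, 0, 0], [-0.0313, -0.0563, 0, 0, 0], [-0.0375, -0.0713, 0, 0, 0], [-0.0375, -0.0713, 0, 0, 0], [-0.0375, -0.0713, 0, 0, 0], [-0.0375, -0.0713, 0, 0, 0], [-0.0375, -0.0713, 0, 0, 0], [-0.0375, -0.0713, 0, 0, 0]]]}}

```text
time_s: 4.0
tool_pos: [0.495, -0.0939, 0.206]
tool_rot: [-180.0, -0.0, 142.7]
force: [0.5, 0.3, -1.0]
grip_width: 0.0193
grasp_force: 30.0
```

```bash
python3 go.py .4903 -.1215 .125 142.5
```

```text
t 4.0 tool shift [-0.013  -0.0247  0.081 ] turn 0.15 F [ 0.5  0.3 -1. ]
```

In the tool's units: 0.094 m / 0.8 = 0.1175, 0.06 m / 0.8 = 0.075.

Call:
{"fn": "jog_arm", "kwargs": {"offsets": [[[-0.0163, -0.0309, 0.0375, 0, 0], [-0.0163, -0.0309, 0.075, 0, 0], [-0.0163, -0.0309, 0.1175, 0, 0], [-0.0163, -0.0309, 0.1175, 0, 0], [-0.0163, -0.0309, 0.1175, 0, 0], [-0.0163, -0.0309, 0.1175, 0, 0], [-0.0163, -0.0309, 0.1175, 0, 0]]]}}

```text
time_s: 4.58
tool_pos: [0.4918, -0.123, 0.1145]
tool_rot: [179.9, 0.2, 142.5]
force: [0.7, -0.1, -0.2]
grip_width: 0.0188
grasp_force: 30.0
```

```bash
python3 - <<'E'
from cell import read_camera,env
import cv2,pickle,numpy as np
r=[];print(env.get_obs()["tool_pos"].round(4))
for n,(u,v) in(("scene",(210,200)),("top",(320,225))):
    c=read_camera(n);pickle.dump(c,open(f"c3{n}.pkl","wb"));im=c["color"]
    r.append(cv2.resize(im[v-50:v+50,u-50:u+50],(400,400),interpolation=cv2.INTER_CUBIC))
cv2.imwrite("pics/a3.png",np.hstack(r))
print(env.get_obs()["tool_pos"].round(4))
E
python3 go.py .4903 -.1215 .095 142.5
```

```text
[ 0.4918 -0.123   0.1145]
[ 0.4915 -0.1231  0.1143]
t 4.6833 tool shift [0.002  0.0005 0.0193] turn 0.02 F [ 0.4  0.8 -0.2]
```

View pics/a3.png

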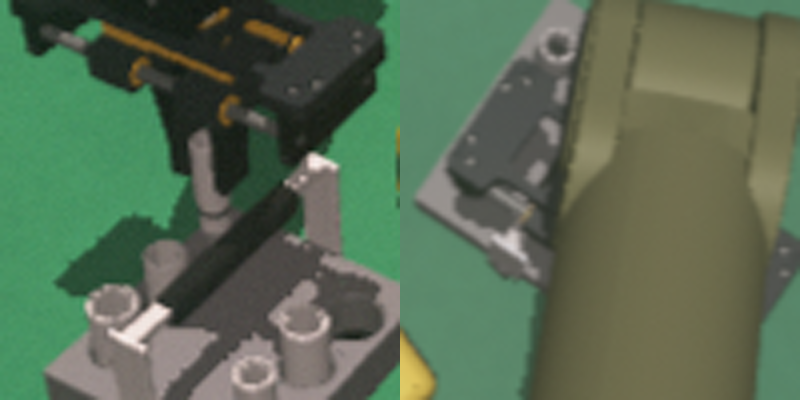

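The scene crop shows the held socket behind the bar with its mouth at about (201,137). The seated sockets and the tray sit in the same view.

```bash
python3 - <<'E'
import pickle,numpy as np,cv2
from h import *
c=pickle.load(open("c3scene.pkl","rb"));t=np.array([.4918,-.123,.1145]);b=np.array([.4922,-.1211]);w=lambda p:(np.array([p[0]-159.5,p[1]-149.5])*4).round(1)
for dz in(.0053,-.0577):
    print("TCP axis",w(proj(c,t+[0,0,dz])),"bore axis",w(proj(c,[*b,t[2]+dz])))
print(plane(c,209.9,183.9,t[2]+.0053).round(4))
E
cat > crop.py <<'E'
import sys,pickle,cv2
f,u,v,w,h,k,o=sys.argv[1],*map(int,sys.argv[2:7]),sys.argv[7]
im=pickle.load(open(f,"rb"))["color"];cv2.imwrite(o,cv2.resize(im[v:v+h,u:u+w],None,fx=k,fy=k,interpolation=cv2.INTER_CUBIC))
E
python3 crop.py c3scene.pkl 195 175 40 40 14 pics/a4.png
```

```text
TCP axis [204.6 139. ] bore axis [208.1 139.3]
TCP axis [214.1 224.4] bore axis [217.5 224.7]
[ 0.4905 -0.1246  0.1198]
```

View pics/a4.png

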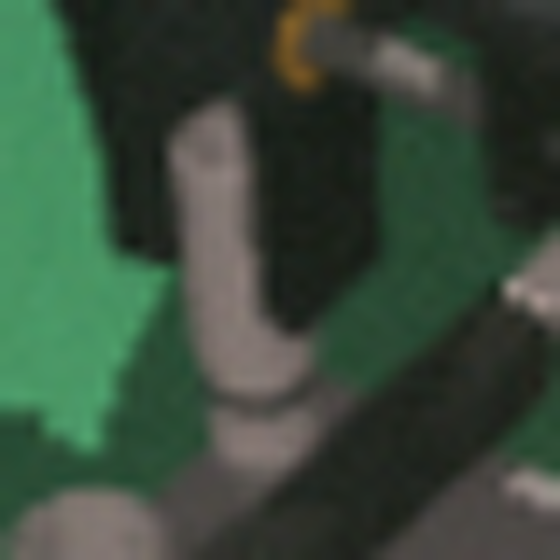

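In the tool's units: 0.028 m / 0.8 = 0.035, 0.0013 m / 0.8 = 0.0016.

Call:
{"fn": "jog_arm", "kwargs": {"offsets": [[[0, 0.0016, 0.0125, 0, 0], [0, 0.0016, 0.0225, 0, 0], [0, 0.0016, 0.0275, 0, 0], [0, 0.0016, 0.0313, 0, 0], [0, 0.0016, 0.035, 0, 0], [0, 0.0016, 0.035, 0, 0]]]}}

```text
time_s: 5.18
tool_pos: [0.4902, -0.1221, 0.0834]
tool_rot: [-180.0, -0.1, 142.5]
force: [-0.3, 0.0, -0.2]
grip_width: 0.0193
grasp_force: 30.0
```

```bash
python3 go.py .4903 -.1215 .0637 142.5
```

```text
t 5.1833 tool shift [0.0003 0.0006 0.0197] turn -0.02 F [-0.3  0.  -0.2]
```

In the tool's units: 0.021 m / 0.8 = 0.0263, 0.019 m / 0.8 = 0.0238.

Call:
{"fn": "jog_arm", "kwargs": {"offsets": [[[0, 0, 0.0075, 0, 0], [0, 0, 0.015, 0, 0], [0, 0, 0.02, 0, 0], [0, 0, 0.0238, 0, 0], [0, 0, 0.0263, 0, 0], [0, 0, 0.0263, 0, 0], [0, 0, 0.0263, 0, 0]]]}}

```text
time_s: 5.77
tool_pos: [0.4909, -0.1222, 0.0633]
tool_rot: [180.0, 0.0, 142.5]
force: [-1.1, -0.1, 0.3]
grip_width: 0.0191
grasp_force: 30.0
```

```bash
python3 go.py .4903 -.1215 .0637 142.5
```

```text
t 5.7667 tool shift [ 0.0009  0.0002 -0.0004] turn -0.02 F [-1.1 -0.1  0.3]
```

In the tool's units: -0.13 m / 0.8 = -0.1625, -0.11 m / 0.8 = -0.1375.

Call:
{"fn": "jog_arm", "kwargs": {"offsets": [[[0, 0, 0, 0, 0.034], [0, 0, 0, 0, 0.034], [0, 0, 0, 0, 0.034], [0, 0, 0, 0, 0.034], [0, 0, -0.0375, 0, 0.034], [0, 0, -0.0875, 0, 0.034], [0, 0, -0.1375, 0, 0.06], [0, 0, -0.1625, 0, 0.06]]]}}

```text
time_s: 6.43
tool_pos: [0.4926, -0.1227, 0.198]
tool_rot: [179.8, 0.3, 142.5]
force: [1.0, -0.9, -0.2]
grip_width: 0.0407
grasp_force: 0.0
```

```bash
python3 go.py .503 .0925 .19 142.5
```

```text
t 6.4333 tool shift [0.1229 0.177  0.008 ] turn -0.04 F [ 1.  -0.9 -0.2]
```

In the tool's units: 0.178 m / 0.8 = 0.2225, 0.122 m / 0.8 = 0.1525.

Call:
{"fn": "jog_arm", "kwargs": {"offsets": [[[0.0275, 0.0413, 0, 0, 0.06], [0.055, 0.0825, 0, 0, 0.06], [0.0825, 0.1238, 0, 0, 0.06], [0.11, 0.165, 0, 0, 0.06], [0.1375, 0.2063, 0, 0, 0.06], [0.1525, 0.2225, 0.025, 0, 0.06], [0.1525, 0.2225, 0.0625, 0, 0.06], [0.1525, 0.2225, 0.1, 0, 0.06]]]}}

```text
time_s: 7.1
tool_pos: [0.503, 0.0958, 0.1132]
tool_rot: [179.8, 0.1, 142.7]
force: [0.5, -1.2, -0.0]
grip_width: 0.0604
grasp_force: 0.0
```

Call:
{"fn": "jog_arm", "kwargs": {"offsets": [[[0, 0, 0, 0, 0.06], [0, 0, 0, 0, 0.06]]]}}

```text
time_s: 7.27
tool_pos: [0.5012, 0.0929, 0.1123]
tool_rot: [-179.8, -0.1, 142.5]
force: [1.1, 0.3, 0.7]
grip_width: 0.0599
grasp_force: 0.0
```

```bash
python3 go.py .504 .0926 .0565 142.5
```

```text
t 7.2667 tool shift [-0.0025  0.0017  0.0558] turn -0.02 F [1.1 0.3 0.7]
```

In the tool's units: 0.0545 m / 0.8 = 0.0681, 0.03 m / 0.8 = 0.0375.

Call:
{"fn": "jog_arm", "kwargs": {"offsets": [[[-0.0031, 0.0021, 0.0375, 0, 0.06], [-0.0031, 0.0021, 0.0681, 0, 0.06], [-0.0031, 0.0021, 0.0681, 0, 0.06], [-0.0031, 0.0021, 0.0681, 0, 0.04], [-0.0031, 0.0021, 0.0681, 0, 0.02], [-0.0031, 0.0021, 0.0681, 0, 0], [-0.0031, 0.0021, 0.0681, 0, 0], [-0.0031, 0.0021, 0.0681, 0, 0]]], "squeeze": 35}}

```text
time_s: 7.93
tool_pos: [0.5062, 0.0933, 0.0601]
tool_rot: [179.9, 0.1, 142.5]
force: [-0.1, -0.7, 0.8]
grip_width: 0.0344
grasp_force: 0.3
```

Call:
{"fn": "jog_arm", "kwargs": {"offsets": [[[0, 0, 0, 0, 0], [0, 0, 0, 0, 0], [0, 0, 0, 0, 0], [0, 0, 0, 0, 0]]]}}

```text
time_s: 8.27
tool_pos: [0.506, 0.0931, 0.0596]
tool_rot: [179.9, 0.0, 142.5]
force: [-1.3, -2.0, 5.4]
grip_width: 0.0294
grasp_force: 35.4
```

```bash
python3 go.py .5485 -.047 .2 142.5
```

```text
t 8.2667 tool shift [-0.1191 -0.0851 -0.1404] turn -0.02 F [-1.3 -2.   5.4]
```

In the tool's units: -0.14 m / 0.8 = -0.175, -0.0855 m / 0.8 = -0.1069.

Call:
{"fn": "jog_arm", "kwargs": {"offsets": [[[0, 0, -0.025, 0, 0], [0, 0, -0.0625, 0, 0], [-0.0125, -0.0125, -0.1125, 0, 0], [-0.0375, -0.0275, -0.15, 0, 0], [-0.075, -0.0538, -0.175, 0, 0], [-0.1125, -0.08, -0.175, 0, 0], [-0.1375, -0.1, -0.175, 0, 0], [-0.15, -0.1069, -0.175, 0, 0]]]}}

```text
time_s: 8.93
tool_pos: [0.5486, -0.0528, 0.199]
tool_rot: [-179.9, 0.1, 142.2]
force: [0.0, 0.3, -1.4]
grip_width: 0.0296
grasp_force: 35.2
```

Call:
{"fn": "jog_arm", "kwargs": {"offsets": [[[0, 0, 0, 0, 0], [0, 0, 0, 0, 0], [0, 0, 0.0375, 0, 0], [0, 0, 0.075, 0, 0], [0, 0, 0.1, 0, 0], [0, 0, 0.1, 0, 0], [0, 0, 0.1, 0, 0], [0, 0, 0.1, 0, 0]]]}}

```text
time_s: 9.6
tool_pos: [0.5493, -0.0463, 0.1199]
tool_rot: [179.9, 0.0, 142.6]
force: [0.6, -0.3, -0.9]
grip_width: 0.029
grasp_force: 35.2
```

```bash
python3 - <<'E'
from cell import read_camera,env
import cv2,pickle,numpy as np
print(env.get_obs()["tool_pos"].round(4))
c=read_camera("scene");pickle.dump(c,open("c4.pkl","wb"))
print(env.get_obs()["tool_pos"].round(4))
E
python3 crop.py c4.pkl 200 165 80 70 10 pics/a5.png
python3 go.py .5494 -.0481 .12 142.5
```

```text
[ 0.5493 -0.0463  0.1199]
[ 0.5498 -0.0467  0.1204]
t 9.65 tool shift [-0.0006 -0.0013  0.0004] turn 0.07 F [-0.7 -0.4 -0.4]
```

View pics/a5.png

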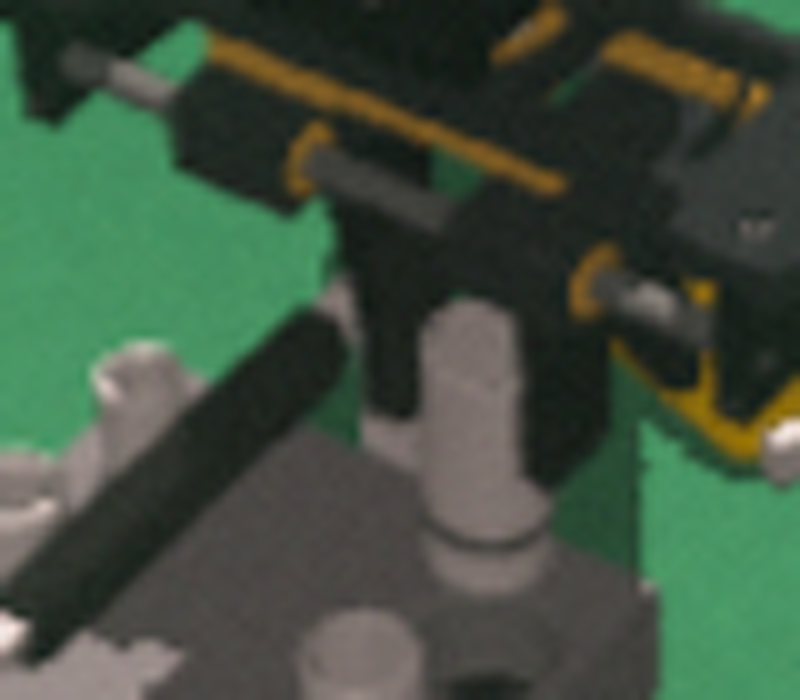

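The socket hangs upright over the large bore. Its lower part spans crop columns 420–550 near row 525, and the dark bore shows at about (490,670).

```bash
python3 - <<'E'
import pickle,numpy as np
from h import *
c=pickle.load(open("c4.pkl","rb"));t=np.array([.5493,-.0463,.1199]);w=lambda p:((np.array(p)-[199.5,164.5])*10).round(1)
for dz in(.003,-.0596):print("TCP",w(proj(c,t+[0,0,dz])),"bore scene",w(proj(c,[.5495,-.0465,t[2]+dz])),"avg",w(proj(c,[.548,-.0471,t[2]+dz])))
E
```

```text
TCP [477.9 344.5] bore scene [477.  345.2] avg [473.8 340.6]
TCP [486.5 558.7] bore scene [485.6 559.3] avg [482.5 554.7]
```

In the tool's units: 0.032 m / 0.8 = 0.04, -0.0006 m / 0.8 = -0.0008.

Call:
{"fn": "jog_arm", "kwargs": {"offsets": [[[0, -0.0008, 0.015, 0, 0], [0, -0.0008, 0.025, 0, 0], [0, -0.0008, 0.0313, 0, 0], [0, -0.0008, 0.0363, 0, 0], [0, -0.0008, 0.04, 0, 0], [0, -0.0008, 0.04, 0, 0]]]}}

```text
time_s: 10.15
tool_pos: [0.5502, -0.0496, 0.0881]
tool_rot: [179.9, 0.2, 142.4]
force: [3.0, -0.5, 0.5]
grip_width: 0.0296
grasp_force: 34.5
```

```bash
python3 go.py .5488 -.0468 .0656 142.5
```

```text
t 10.15 tool shift [0.0029 0.0013 0.0225] turn -0.09 F [ 3.  -0.5  0.5]
```

In the tool's units: 0.02 m / 0.8 = 0.025, 0.018 m / 0.8 = 0.0225.

Call:
{"fn": "jog_arm", "kwargs": {"offsets": [[[0, 0, 0.005, 0, 0], [0, 0, 0.01, 0, 0], [0, 0, 0.015, 0, 0], [0, 0, 0.0188, 0, 0], [0, 0, 0.0225, 0, 0], [0, 0, 0.025, 0, 0], [0, 0, 0.025, 0, 0]]]}}

```text
time_s: 10.73
tool_pos: [0.5473, -0.0482, 0.0658]
tool_rot: [-179.9, -0.1, 142.5]
force: [2.4, -1.3, -0.7]
grip_width: 0.0294
grasp_force: 34.5
```

```bash
python3 go.py .5488 -.0468 .0656 142.5
```

```text
t 10.7333 tool shift [-0.0004  0.002   0.0002] turn -0.02 F [ 2.4 -1.3 -0.7]
```

In the tool's units: 0.001 m / 0.8 = 0.0013.

Call:
{"fn": "jog_arm", "kwargs": {"offsets": [[[0, 0, 0.0013, 0, 0], [0, 0, 0.0013, 0, 0]]]}}

```text
time_s: 10.9
tool_pos: [0.5474, -0.0481, 0.0653]
tool_rot: [-180.0, -0.1, 142.5]
force: [1.8, -1.8, -0.6]
grip_width: 0.0291
grasp_force: 34.6
```

Call:
{"fn": "jog_arm", "kwargs": {"offsets": [[[0, 0, 0, 0, 0.04], [0, 0, 0, 0, 0.04], [0, 0, 0, 0, 0.04], [0, 0, 0, 0, 0.04], [0, 0, -0.025, 0, 0.04], [0, 0, -0.0625, 0, 0.04], [0, 0, -0.1125, 0, 0.04], [0, 0, -0.15, 0, 0.04]]]}}

```text
time_s: 11.57
tool_pos: [0.5481, -0.048, 0.1881]
tool_rot: [180.0, 0.0, 142.5]
force: [0.4, 0.2, -0.6]
grip_width: 0.0399
grasp_force: 0.0
```

```bash
python3 go.py .555 -.111 .19 142.5
```

```text
t 11.5667 tool shift [-0.0438 -0.0458 -0.0019] turn -0.01 F [ 0.4  0.2 -0.6]
```

In the tool's units: 0.2 m / 0.8 = 0.25, 0.05 m / 0.8 = 0.0625.

Call:
{"fn": "jog_arm", "kwargs": {"offsets": [[[0.0375, 0.0375, 0, 0, 0.04], [0.0688, 0.0625, 0, 0, 0.04], [0.1, 0.0875, 0, 0, 0.04], [0.1375, 0.1125, 0, 0, 0.04], [0.175, 0.15, 0, 0, 0.04], [0.2125, 0.175, 0, 0, 0.04], [0.25, 0.2125, 0, 0, 0.04], [0.25, 0.2125, 0, 0, 0.04]]]}}

```text
time_s: 12.23
tool_pos: [0.4895, 0.2187, 0.1858]
tool_rot: [179.8, -0.3, 143.2]
force: [-0.9, 1.4, -0.6]
grip_width: 0.0399
grasp_force: 0.0
```

```bash
python3 - <<'E'
from cell import read_camera
import cv2,pickle,numpy as np
r=[]
for n,(u,v) in(("scene",(220,232)),("top",(315,215))):
    c=read_camera(n);pickle.dump(c,open(f"c5{n}.pkl","wb"));im=c["color"]
    r.append(cv2.resize(im[v-50:v+50,u-50:u+50],(400,400),interpolation=cv2.INTER_CUBIC))
cv2.imwrite("pics/a6.png",np.hstack(r))
E
python3 go.py .555 -.111 .19 142.5
```

```text
t 12.3333 tool shift [-0.2449 -0.2182 -0.0045] turn 0.28 F [ 0.2 -0.1  0.4]
```

View pics/a6.png

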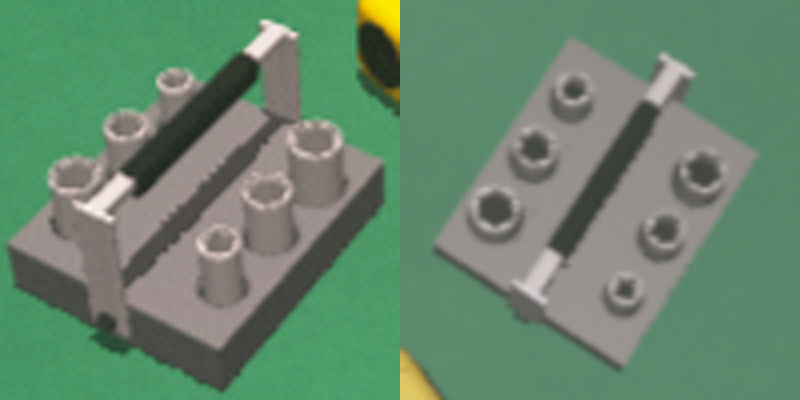

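Both sockets stand as low as their neighbours: the 30 mm at crop (315,145) and (495,215), the 20 mm at (175,82) and (625,290). The tray hasn't shifted, so next I'll go for the bar.

In the tool's units: -0.22 m / 0.8 = -0.275, -0.2 m / 0.8 = -0.25.

Call:
{"fn": "jog_arm", "kwargs": {"offsets": [[[-0.0363, -0.0325, 0, 0, 0.04], [-0.0725, -0.065, 0, 0, 0.04], [-0.1088, -0.0975, 0, 0, 0.04], [-0.145, -0.13, 0, 0, 0.04], [-0.1813, -0.1625, 0, 0, 0.04], [-0.2175, -0.195, 0, 0, 0.04], [-0.25, -0.225, 0, 0, 0.04], [-0.275, -0.25, 0, 0, 0.04]]]}}

```text
time_s: 13.0
tool_pos: [0.5451, -0.0897, 0.186]
tool_rot: [-180.0, 0.1, 142.2]
force: [0.2, 0.5, 0.9]
grip_width: 0.0399
grasp_force: 0.0
```

Call:
{"fn": "jog_arm", "kwargs": {"offsets": [[[-0.0275, -0.0225, 0, 0, 0.04], [-0.0275, -0.0225, 0, 0, 0.04], [-0.0275, -0.0225, 0, 0, 0.04], [-0.0275, -0.0225, 0, 0, 0.04], [-0.0275, -0.0225, 0, 0, 0.04]]]}}

```text
time_s: 13.42
tool_pos: [0.5519, -0.1108, 0.1856]
tool_rot: [180.0, -0.0, 142.6]
force: [0.3, 0.8, -0.1]
grip_width: 0.0405
grasp_force: 0.0
```

```bash
python3 go.py .554 -.1115 .094 142.5
```

```text
t 13.4167 tool shift [-0.0021  0.0007  0.0916] turn 0.05 F [ 0.3  0.8 -0.1]
```

In the tool's units: 0.092 m / 0.8 = 0.115, 0.08 m / 0.8 = 0.1.

Call:
{"fn": "jog_arm", "kwargs": {"offsets": [[[-0.0026, 0.0009, 0.0375, 0, 0.04], [-0.0026, 0.0009, 0.075, 0, 0.04], [-0.0026, 0.0009, 0.1, 0, 0.04], [-0.0026, 0.0009, 0.115, 0, 0.04], [-0.0026, 0.0009, 0.115, 0, 0.04], [-0.0026, 0.0009, 0.115, 0, 0.04]]]}}

```text
time_s: 13.92
tool_pos: [0.5544, -0.1119, 0.0939]
tool_rot: [-180.0, -0.0, 142.5]
force: [0.9, -0.5, 0.3]
grip_width: 0.04
grasp_force: 0.0
```

```bash
python3 go.py .554 -.1115 .094 142.5
```

```text
t 13.9167 tool shift [ 0.0005  0.     -0.0001] turn 0.05 F [ 0.9 -0.5  0.3]
```

Call:
{"fn": "jog_arm", "kwargs": {"offsets": [[[0, 0, 0, 0, 0.025], [0, 0, 0, 0, 0.015], [0, 0, 0, 0, 0], [0, 0, 0, 0, 0], [0, 0, 0, 0, 0], [0, 0, 0, 0, 0], [0, 0, 0, 0, 0], [0, 0, 0, 0, 0]]], "squeeze": 58}}

```text
time_s: 14.58
tool_pos: [0.5544, -0.1131, 0.0944]
tool_rot: [-180.0, 0.0, 142.5]
force: [-2.6, -0.0, 5.8]
grip_width: 0.0133
grasp_force: 57.9
```

Call:
{"fn": "jog_arm", "kwargs": {"offsets": [[[0, 0, -0.0013, 0, 0], [0, 0, -0.0025, 0, 0], [0, 0, -0.005, 0, 0], [0, 0, -0.0075, 0, 0], [0, 0, -0.01, 0, 0], [0, 0, -0.0125, 0, 0], [0, 0, -0.0125, 0, 0], [0, 0, -0.0125, 0, 0]]]}}

```text
time_s: 15.25
tool_pos: [0.5544, -0.1125, 0.1038]
tool_rot: [180.0, 0.0, 142.5]
force: [-0.8, 0.3, -8.3]
grip_width: 0.0134
grasp_force: 57.9
```

```bash
python3 -c "
from cell import env;o=env.get_obs();print(o['wrist_torque'],o['force'])"
```

```text
[-0.058153   -0.01351488 -0.00022661] [-0.84073487  0.30400135 -8.29586519]
```

It's carrying the whole tray (8.3 N) with almost no moment, so I'll lift smoothly.

The rows are not in the units I measure in: shifts go in shares of 0.8 m and turns go in shares of 360 degrees. I convert before sending: -0.066 m / 0.8 = -0.0825, -0.06 m / 0.8 = -0.075.

Call:
{"fn": "jog_arm", "kwargs": {"offsets": [[[0, 0, -0.0038, 0, 0], [0, 0, -0.0113, 0, 0], [0, 0, -0.0225, 0, 0], [0, 0, -0.0363, 0, 0], [0, 0, -0.05, 0, 0], [0, 0, -0.0638, 0, 0], [0, 0, -0.075, 0, 0], [0, 0, -0.0825, 0, 0]]]}}

```text
time_s: 15.92
tool_pos: [0.5551, -0.1127, 0.1719]
tool_rot: [179.9, 0.1, 142.5]
force: [1.0, -0.8, -8.1]
grip_width: 0.0135
grasp_force: 57.9
```

Call:
{"fn": "jog_arm", "kwargs": {"offsets": [[[0, 0, -0.0063, 0, 0], [0, 0, -0.0175, 0, 0], [0, 0, -0.0325, 0, 0], [0, 0, -0.0488, 0, 0], [0, 0, -0.0638, 0, 0], [0, 0, -0.0763, 0, 0], [0, 0, -0.0838, 0, 0], [0, 0, -0.0875, 0, 0]]]}}

```text
time_s: 16.58
tool_pos: [0.5549, -0.1127, 0.2411]
tool_rot: [179.9, 0.1, 142.5]
force: [0.4, 0.1, -8.7]
grip_width: 0.0132
grasp_force: 57.9
```

Call:
{"fn": "jog_arm", "kwargs": {"offsets": [[[0, 0, 0, 0, 0], [0, 0, 0, 0, 0], [0, 0, 0, 0, 0], [0, 0, 0, 0, 0], [0, 0, 0, 0, 0], [0, 0, 0, 0, 0], [0, 0, 0, 0, 0], [0, 0, 0, 0, 0]]]}}

```text
time_s: 17.25
tool_pos: [0.5543, -0.1126, 0.2397]
tool_rot: [-180.0, -0.0, 142.5]
force: [0.3, 0.1, -7.6]
grip_width: 0.0134
grasp_force: 57.9
```

```bash
python3 - <<'E'
from cell import read_camera,env
import cv2
cv2.imwrite("pics/a7.png",read_camera("scene")["color"]);o=env.get_obs();print(o["tool_pos"],o["force"],o["wrist_torque"],o["joint_velocities"].round(2))
E
```

```text
[ 0.55429719 -0.11256815  0.23968667] [-0.7170652  -0.17282202 -8.98065093] [-0.00054857  0.01349003 -0.0366162 ] [ 0.02  0.04  0.04 -0.08  0.03  0.    0.04]
```

View pics/a7.png

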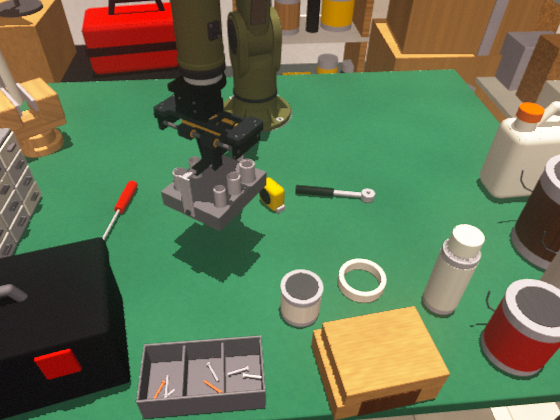

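The tray hangs level at (215,190) with its sockets in, about 14.5 cm clear of the bench, and the arm is still. The other items haven't moved.

```bash
python3 -c "
from cell import env;print(env.sign_off())"
```

```text
the job is handed in; nothing more can be done
None
```

Both sockets are in their bores, and I handed the job in with the full tray held level and still by the middle of its bar, about 14.5 cm above the bench, at about 17 s on the robot's clock.

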